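# Snap the turner and the ladle back into the utensil stand

## Robot

A 6-joint arm with a two-finger parallel gripper is mounted at the origin on a cart in front of the work surface, level with it; the furniture and walls round the work are solid. World frame = base frame: x ahead of the robot, y to its left, z up, the work surface at z = 0. Lengths are in mm, angles in rad, forces in N, time in s.
With the tool pointing down it reaches from about 275 to 1000 mm from the base axis. Payload 8.4 kg.
Tool frame: the origin (TCP) lies between the finger pads; the fingertips stand 8 mm ahead of it and the grasp point (between the pads) lies 11 mm behind it (tcp_to_tips is the distance from the TCP to the fingertips, in mm); z points along the fingers, y is the line along which they close (so a half turn about z gives the same grasp; the last joint's range is limited). The gripper opens to 85 mm and grips with 20 to 120 N. Pads are 22 mm wide; open, the fingers measure 114 mm over their backs; the gripper's body (76 mm by 85 mm) begins 54 mm behind the grasp point. The pads swing forward as they close: fully open they stand 13 mm farther back than shut.
Start: joints at [1.276, 0.353, 1.633, -0, 1.155, -0.002], TCP at [180.395, 598.403, 239.281] pointing down, gripper open.
Joint ranges: [-2.63, 2.63], [-0.92, 2.1], [0.06, 2.66], [-1.3, 4.44], [0, 2.69], [-3.02, 3.02]. Speed limits (rad/s): [2.22, 2.22, 2.79, 3.14, 3.14, 3.14].

## Interface

Orientations are given as [roll, pitch, yaw] about the fixed x, y, z axes, in that order (R = Rz(yaw) Ry(pitch) Rx(roll)).
In Python, from rig import * gives the robot as it stands.
- The arm moves only by the tool step_arm, never from a script. Its argument "motion" is a list of rows, each an object with "claw": the finger opening in mm, from 0 to 85.4; "delta_pos": the shift along the tool's x, y, z in mm, a list of three; "turn": the turn about the tool's z in rad. In form: [{"claw": claw, "delta_pos": [dx, dy, dz], "turn": turn}, ...]. A call has 1 to 8 rows; each row shifts and turns the commanded pose from where the row before left it, along the tool's axes as they then stand; what a row does not reach is not made up. A row lasts 1/12 s, in which the tool goes at most 41.7 mm and 7.16 degrees, less where a joint would pass 70% of its speed; a pose out of reach is approached as far as the arm can. A call is refused whole if a number of a shift passes 41.7 or a number of a turn 0.125, either way. A call with a gripper value outside its range is refused whole. The fingers move at their own pace and stop on an object; "force" is the grip in N (left out, the last holds). Time passes only in rows, so rows that do not move let the fingers close. It gives the time, the measured TCP pose, the force, the opening and the grip force at its end, in the units of the state.
- sense(): the state, without advancing time (a new reading comes with each control period).
- grab_frame(name): name is "scene" or "top" or "wrist"; returns a dict with "img" (480x640x3 uint8, red, green, blue), "vertical_fov" (degrees; the focal length in pixels is half the picture's height over the tangent of half this angle, whatever the lens; pixels are square), "cx", "cy" (the principal point, pixels), "R" (3x3) and "t" (3): a world point X has camera coordinates R X + t. Camera axes: x right, y down, z forward; pixel columns grow to the right and rows downward; lengths in mm; the calibration is good to about 2 mm. The wrist camera is an equidistant fisheye: a pixel r from the principal point sees the ray r / f radians off the axis. A picture is of the moment at which its call begins. There is no depth.
- sign_off(): hands the job in; it is judged then, once.
The state is a dict: "clock": time; "qpos": joint angles; "qvel": joint speeds; "joint_efforts": joint torques, N m; "eef_pos": TCP position; "tcp_rot": TCP orientation; "contact_force": force on the tool from outside, world axes, zero at the start; "wrist_torque": the same for the moment, N m; "opening": opening from 0.0 (shut) to 1.0 (fully open); "grasp_force": force on a finger pad.
Only numpy, scipy, OpenCV 4.12 (cv2) and the standard library are available. Lean on these libraries where they do the work, as an engineer would, in place of code of your own. Each camera call takes 0.05 s, during which the arm holds its last target. There are 200 camera calls.

## Task

The washed turner and ladle lie in the black tray. Clip each of them back on the wooden utensil stand, in the free pair of spring clips that fits the thickness of its handle, with its head at the raised far end of the stand, the handle centred on its steel strip and snapped fully home in both clips. Press the handles in with a measured force instead of ramming them, and leave the clipped fork and the other things on the table where they are.

Things in the scene. Friction and masses are not known exactly. Their poses are not given: they have to be found in the camera images.
- turner: Pancake turner: steel blade 56 x 56 mm with three slots, thicker handle. Round wooden handle 26 mm thick and 130 mm long with rounded ends, 200 mm long over all, about 140 g, loose. Lies in the tray with its handle level. Origin: on the underside, below the middle of the handle, 13 mm under the handle's axis; x along the handle to the head, z up as it lies.
- turner_mid (a point): On the axis of the turner's handle, halfway along it; there is free room for the fingers beside it in the tray (25 mm or more each side).
- turner_heel (a point): On the axis of the turner's handle, 45 mm from its middle towards the butt end: the lower clip shall hold it here.
- turner_neck (a point): On the axis of the turner's handle, 45 mm from its middle towards the head: the upper clip shall hold it here.
- ladle: Small ladle: round steel bowl 52 mm across and 18 mm deep, open upward, thinner handle. Round wooden handle 18 mm thick and 130 mm long with rounded ends, 200 mm long over all, about 100 g, loose. Lies in the tray with its handle level. Origin: on the underside, below the middle of the handle, 9 mm under the handle's axis; x along the handle to the head, z up as it lies.
- ladle_mid (a point): On the axis of the ladle's handle, halfway along it; there is free room for the fingers beside it in the tray (25 mm or more each side).
- ladle_heel (a point): On the axis of the ladle's handle, 45 mm from its middle towards the butt end: the lower clip shall hold it here.
- ladle_neck (a point): On the axis of the ladle's handle, 45 mm from its middle towards the head: the upper clip shall hold it here.
- wide_clips: The wide pair of clips, for the turner's 26 mm handle, at the left or right end of the stand: a steel strip 128 x 20 mm up the board's slope, a 16 mm wide spring clip 45 mm below and one 45 mm above its middle, a wooden cradle between. Fixed; only the jaws move. Origin: on the board under the strip's middle; x up the slope, y left, z square to the board.
- wide_clips_mid (a point): The handle's axis at the middle of the strip when home, 18 mm above the board. Here the cradle's two wooden rails, 66 mm long, 11 mm thick, 29 mm apart, rise 25 mm over the board: fingers holding the handle's sides stand on them before it is home, so let it go and press it down from above.
- wide_clips_lower (a point): The handle's axis in the lower (nearer) clip when home. Two sprung jaws: mouth 37 mm wide at the top, 39 mm above the board, throat 19 mm. A handle laid in rests on both mouths with its axis 19 mm above home; pressed on square to the board, it spreads the jaws and snaps home by itself over the last 7 mm.
- wide_clips_upper (a point): The same in the upper (farther) clip. Pressed on top of the handle 22 mm from its middle towards one clip, that clip snaps at 12 to 18 N and the force falls away; the other end, if it did not follow, then takes 5 to 10 N of its own. Pressed at the middle both give at 16 to 24 N, not always at once. The handle holds its place while it rests on the mouths.
- slim_clips: The slim pair of clips, for the ladle's 18 mm handle, at the left or right end of the stand: a steel strip 128 x 20 mm up the board's slope, a 16 mm wide spring clip 45 mm below and one 45 mm above its middle, a wooden cradle between. Fixed; only the jaws move. Origin: on the board under the strip's middle; x up the slope, y left, z square to the board.
- slim_clips_mid (a point): The handle's axis at the middle of the strip when home, 14 mm above the board. Here the cradle's two wooden rails, 66 mm long, 11 mm thick, 21 mm apart, rise 19 mm over the board: fingers holding the handle's sides stand on them before it is home, so let it go and press it down from above.
- slim_clips_lower (a point): The handle's axis in the lower (nearer) clip when home. Two sprung jaws: mouth 29 mm wide at the top, 32 mm above the board, throat 13 mm. A handle laid in rests on both mouths with its axis 14 mm above home; pressed on square to the board, it spreads the jaws and snaps home by itself over the last 5 mm.
- slim_clips_upper (a point): The same in the upper (farther) clip. Pressed on top of the handle 22 mm from its middle towards one clip, that clip snaps at 12 to 18 N and the force falls away; the other end, if it did not follow, then takes 5 to 10 N of its own. Pressed at the middle both give at 16 to 24 N, not always at once. The handle holds its place while it rests on the mouths.
- stand: Utensil stand, fixed: a light wooden board 262 mm wide, 170 mm up the slope, on a steel wire frame. The board slopes 10 degrees, its far end raised. It carries three pairs of clips side by side, 85 mm apart: the middle one holds the fork, the outer two are free. Origin: on the table under the middle of the board, whose upper face is 37 mm above the table there; x away from the robot, up the slope, y left.
- fork: Serving fork with three tines and an 18 mm wooden handle, already clipped in the middle of the stand: leave it there. Origin on the underside, below the middle of its handle; x to the tines.
- tool_tray: Black plastic tray, fixed, 175 x 285 mm, floor 3 mm above the table, rim 13 mm high; holds the turner and the ladle side by side, heads away from the robot. Origin: middle of its underside; its long side is its y axis, which points away from the robot.
- salt_shaker: Shaker with grey cap, 44 mm across, 90 mm high, a bystander. Origin: middle of its underside.
- pepper_shaker: Shaker with grey cap, 44 mm across, 90 mm high, a bystander. Origin: middle of its underside.
- left_mug: Mug, upper half blue-grey, 92 mm high, a bystander. Origin: middle of its underside.
- honey_jar: Honey jar with black lid, 65 mm across, 86 mm high, a bystander. Origin: middle of its underside.
- jam_1: Portion tub of jam, 37 x 50 x 16 mm, a bystander. Origin: middle of its underside.

How it is judged (in metres and radians):
At the end, for the whole second after the job is handed in: Turner in the wide clips, ladle in the slim ones, heads at the raised end; at every clip the handle's axis lies within 2.5 mm of home in height, 3 mm sideways and 12 mm lengthwise; both at rest, the fork still in place (moved under 8 mm) (x of turner_heel in the frame of wide_clips_lower between -0.012 and 0.012 m and y of turner_heel in the frame of wide_clips_lower between -0.003 and 0.003 m and z of turner_heel in the frame of wide_clips_lower between -0.0025 and 0.0025 m and x of turner_neck in the frame of wide_clips_upper between -0.012 and 0.012 m and y of turner_neck in the frame of wide_clips_upper between -0.003 and 0.003 m and z of turner_neck in the frame of wide_clips_upper between -0.0025 and 0.0025 m and linear speed of each of turner, ladle below 0.02 m/s and x of ladle_heel in the frame of slim_clips_lower between -0.012 and 0.012 m and y of ladle_heel in the frame of slim_clips_lower between -0.003 and 0.003 m and z of ladle_heel in the frame of slim_clips_lower between -0.0025 and 0.0025 m and x of ladle_neck in the frame of slim_clips_upper between -0.012 and 0.012 m and y of ladle_neck in the frame of slim_clips_upper between -0.003 and 0.003 m and z of ladle_neck in the frame of slim_clips_upper between -0.0025 and 0.0025 m and distance of fork from where it was at the start of the episode below 0.008 m); the robot touches nothing.
It fails at once if the fork is knocked or pulled out of its place (over 10 mm) (distance of fork from where it was at the start of the episode above 0.01 m).
It fails at once if a bystander (shakers, mug, honey jar, jam tub) is moved by more than 30 mm (distance of any of salt_shaker, pepper_shaker, left_mug, honey_jar, jam_1 from where it was at the start of the episode above 0.03 m).
It fails at once if the turner is rammed into its clips with over 90 N, which bends them (contact force between turner and wide_clips above 90 N).
It fails at once if the ladle is rammed into its clips with over 90 N, which bends them (contact force between ladle and slim_clips above 90 N).
It also fails if it takes over 69 s, if anything falls off the work surface, if the arm or the gripper's body presses on something with over 40 N, if the wrist force passes 120 N, or if a joint passes its speed limit or range.

## Working session

There is one attempt and no reset: what is moved stays moved. The work goes in short steps, Python scripts to look and compute and a tool call to move; the robot and the scene stay as the last step left them, time stands still between calls to the robot, and variables do not carry over. Pictures are saved under pics/ and viewed, at most 10 in all, crops included, and the job is handed in when it is done.

Besides the shell and the picture viewer there is one more tool, called after "Call:" as name([rows], argument=value, ...), one row to a line, values as JSON. step_arm: Moves the arm, as the interface text tells. Its arguments: {"type":"object","properties":{"motion":{"type":"array","items":{"type":"object","properties":{"claw":{"type":"number"},"delta_pos":{"type":"array","items":{"type":"number"}},"turn":{"type":"number"}}}},"force":{"type":"number"}},"required":["motion"]}

```bash
mkdir -p pics; python3 - <<'E'
from rig import *
import cv2,numpy as np
s=sense(); print({k:np.round(v,3) for k,v in s.items()})
for n in("scene","top"):
    f=grab_frame(n); print(n,f["vertical_fov"],f["cx"],f["cy"],np.round(f["R"],4).tolist(),np.round(f["t"],1))
    cv2.imwrite(f"pics/{n}0.png",f["img"][:,:,::-1])
E
```

```text
{'clock': np.float64(0.0), 'qpos': array([ 1.276,  0.354,  1.634,  0.   ,  1.155, -0.002]), 'qvel': array([-0.001,  0.001,  0.001,  0.   ,  0.001,  0.002]), 'joint_efforts': array([-1.0000e-03, -6.0528e+01, -3.4205e+01, -0.0000e+00,  9.0000e-03,
       -0.0000e+00]), 'eef_pos': array([180.27 , 597.938, 238.535]), 'tcp_rot': array([-3.14 , -0.   ,  2.849]), 'contact_force': array([0.205, 0.053, 0.214]), 'wrist_torque': array([ 0.031, -0.013, -0.033]), 'grasp_force': np.float64(0.0), 'opening': np.float64(0.999)}
scene 57.11427593190493 317.1279848873242 238.31379356269863 [[0.7202, -0.6934, 0.021], [-0.3635, -0.4029, -0.8399], [0.5909, 0.5973, -0.5423]] [-397.7  237.5  844.1]
top 43.93953681980649 324.06318220443825 242.6433239445215 [[0.0185, -0.9998, 0.0041], [-0.9989, -0.0186, -0.0421], [0.0422, -0.0033, -0.9991]] [ -29.4  504.2 1505.7]
```

View pics/top0.png

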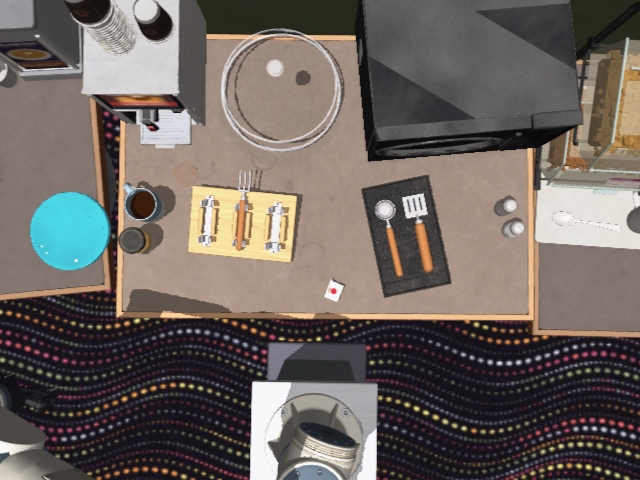

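View pics/scene0.png

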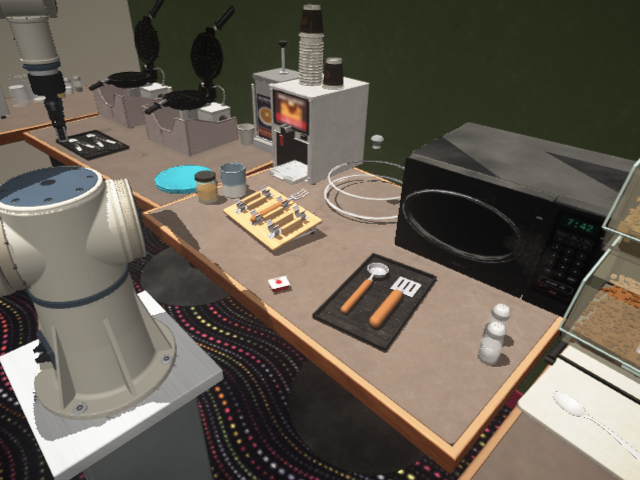

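Top view: ladle handle from about (388,222) to (400,275), turner handle from (417,218) to (428,270), and the stand at (190–300, 187–262) with free clips left (208,221) and right (276,228). Measuring now.

```bash
cat > h.py <<'E'
from rig import *
import cv2,numpy as np
def ray(f,u,v):
    fl=240/np.tan(np.radians(f["vertical_fov"])/2)
    d=np.array([(u-f["cx"])/fl,(v-f["cy"])/fl,1.]);R=np.array(f["R"]);t=np.array(f["t"])
    return -R.T@t,R.T@d
def onz(f,u,v,z):
    c,d=ray(f,u,v);return c+d*(z-c[2])/d[2]
def proj(f,X):
    fl=240/np.tan(np.radians(f["vertical_fov"])/2)
    p=np.array(f["R"])@X+f["t"];return np.array([f["cx"]+fl*p[0]/p[2],f["cy"]+fl*p[1]/p[2]])
def tri(fa,a,fb,b):
    c1,d1=ray(fa,*a);c2,d2=ray(fb,*b)
    s=np.linalg.lstsq(np.c_[d1,-d2],c2-c1,rcond=None)[0]
    p,q=c1+s[0]*d1,c2+s[1]*d2;return (p+q)/2,np.linalg.norm(p-q)
def handles(f):
    h=cv2.cvtColor(f["img"],cv2.COLOR_RGB2HSV)
    m=cv2.inRange(h,(3,120,70),(17,255,255));out=[]
    m=cv2.morphologyEx(m,cv2.MORPH_CLOSE,np.ones((3,3)))
    for c in cv2.findContours(m,0,1)[0]:
        if 150<cv2.contourArea(c)<4000: out.append((cv2.contourArea(c),cv2.minAreaRect(c)))
    return out
E
python3 - <<'E'
from h import *
for n in("top","scene"):
    f=grab_frame(n)
    print(n)
    for a,r in handles(f):
        x,y=r[0]
        if (n=="top" and not(180<x<450 and 170<y<300)) or (n=="scene" and not (200<x<450 and 170<y<350)): continue
        p=cv2.boxPoints(r);print(a,np.round(r[0],1),np.round(r[1],1),np.round(p).tolist(),np.round(onz(f,x,y,14),1))
    c=f["img"][175:275,175:310] if n=="top" else f["img"][175:260,210:335]
    cv2.imwrite(f"pics/{n}_c.png",cv2.resize(c,None,fx=5.9,fy=5.9,interpolation=cv2.INTER_CUBIC)[:,:,::-1])
E
```

```text
top
300.5 [394.2 252.1] [49.2  7.2] [[385.0, 229.0], [392.0, 227.0], [403.0, 275.0], [396.0, 277.0]] [ 483.9 -198.9   14. ]
445.0 [423.8 247.2] [48.7 10.7] [[414.0, 225.0], [424.0, 222.0], [434.0, 270.0], [423.0, 272.0]] [ 497.6 -273.8   14. ]
263.5 [240.2 225.1] [ 7.6 50.1] [[234.0, 250.0], [239.0, 200.0], [246.0, 200.0], [242.0, 250.0]] [545.3 194.1  14. ]
scene
483.5 [385.  308.1] [12.5 44.2] [[366.0, 321.0], [394.0, 287.0], [404.0, 295.0], [376.0, 329.0]] [ 498.6 -270.3   14. ]
297.5 [355.3 295.9] [ 8.4 41.9] [[339.0, 309.0], [366.0, 277.0], [372.0, 283.0], [345.0, 314.0]] [ 481.2 -198.5   14. ]
```

View pics/top_c.png

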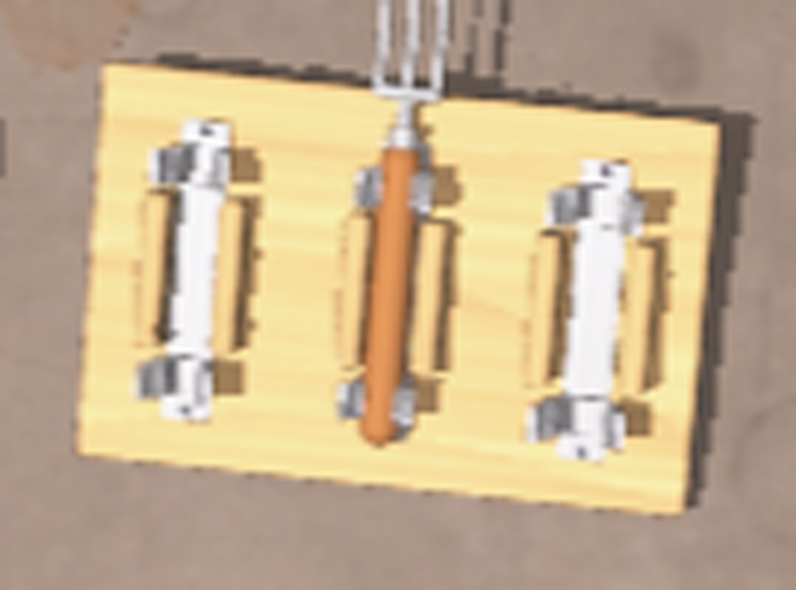

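Right pair (jaws 548→645, rails gap ~64 px) is clearly wider than left (152→232, ~42 px): wide = right, slim = left. Now the board corners and the handle frames.

```bash
python3 - <<'E'
from h import *
from scipy.optimize import least_squares
F={n:grab_frame(n) for n in("top","scene")}
C={}
for n,f in F.items():
    h=cv2.cvtColor(f["img"],cv2.COLOR_RGB2HSV)
    m=cv2.inRange(h,(14,50,130),(30,255,255))
    x0,y0,x1,y1=(180,178,310,270) if n=="top" else (215,180,330,255)
    k=np.zeros_like(m);k[y0:y1,x0:x1]=m[y0:y1,x0:x1]
    k=cv2.morphologyEx(k,cv2.MORPH_CLOSE,np.ones((5,5)))
    c=max(cv2.findContours(k,0,1)[0],key=cv2.contourArea)
    hull=cv2.convexHull(c)
    q=cv2.approxPolyN(hull,4,ensure_convex=True).reshape(-1,2).astype(float)
    C[n]=q;print(n,cv2.contourArea(c),q.tolist())
s,c=np.sin(np.radians(10)),np.cos(np.radians(10))
def board(p,a,b,zz=0):
    # a up slope, b left, zz normal
    x,y,w=p;X=np.array([a*c-zz*s,b,37+a*s+zz*c])
    return np.array([x+np.cos(w)*X[0]-np.sin(w)*X[1],y+np.sin(w)*X[0]+np.cos(w)*X[1],X[2]])
corn=[(a,b) for a in(85,-85) for b in(131,-131)]
def match(n,p):
    r=[]
    for a,b in corn:
        u=proj(F[n],board(p,a,b));d=C[n]-u;r.append(d[np.argmin((d**2).sum(1))])
    return np.array(r)
for ns in(["top"],["scene"],["top","scene"]):
    sol=least_squares(lambda p:np.concatenate([match(n,p).ravel() for n in ns]),[540,190,-0.08],x_scale=[10,10,.05],diff_step=1e-4)
    p=sol.x;print(ns,np.round(p,3),np.round(sol.fun,1))
    for b,z,nm in((85,14,"slim"),(-85,18,"wide")):
        print(nm,np.round(board(p,0,b,z),1),np.round(proj(F["top"],board(p,0,b,0)),1))
    if "top" in ns: print("fork mid pix",proj(F["top"],board(p,0,0,14)), "pair",[np.round((proj(F["top"],board(p,a,b,6))-[175,175])*5.9) .tolist() for b in(85,-85) for a in(64,-64)])
for n,f in F.items():
    for a,r in handles(f):
        x,y=r[0]
        if (n=="top" and not(380<x<450 and 200<y<300)) or (n=="scene" and not (330<x<450 and 250<y<350)): continue
        z=16 if max(a,0)>400 else 12
        b=cv2.boxPoints(r);L=[np.linalg.norm(b[1]-b[0]),np.linalg.norm(b[2]-b[1])]
        e=[(b[0]+b[1])/2,(b[2]+b[3])/2] if L[0]<L[1] else [(b[1]+b[2])/2,(b[3]+b[0])/2]
        P=[onz(f,*q,z) for q in e];P.sort(key=lambda q:q[0]);d=P[1]-P[0]
        print(n,z,np.round((P[0]+P[1])/2,1),"len",np.round(np.linalg.norm(d)),"yaw",np.round(np.arctan2(d[1],d[0]),3),np.round(P,0).tolist())
E
```

```text
top 6922.5 [[297.0, 195.0], [291.0, 263.0], [187.0, 252.0], [191.0, 185.0]]
scene 5620.0 [[328.0, 180.0], [330.0, 254.0], [215.0, 254.0], [215.0, 180.0]]
['top'] [ 5.46449e+02  1.87878e+02 -7.90000e-02] [-0.7 -0.   0.4 -0.3 -0.2 -0.3  0.5  0.6]
slim [550.7 272.8  50.8] [207.7 220.7]
wide [536.6 103.4  54.7] [275.2 227.3]
fork mid pix [240.63021226 224.5678349 ] pair [[201.0, 120.0], [180.0, 420.0], [603.0, 160.0], [577.0, 459.0]]
['scene'] [ 4.78527e+02  2.22471e+02 -2.34000e-01] [-37.2  -8.5  38.3  26.6  14.6 -29.5 -18.3   0.1]
slim [495.8 305.7  50.8] [194.1 242.4]
wide [455.8 140.5  54.7] [259.9 259.3]
['top', 'scene'] [ 5.17757e+02  2.06526e+02 -1.56000e-01] [  3.9  -7.7   6.2 -16.    9.4  -7.2  11.2 -14.2 -46.5  -6.5  21.4  31.4
   2.7 -28.9 -39.3   3.3]
slim [528.5 290.9  50.8] [200.3 229.4]
wide [501.5 123.   54.7] [267.2 241.2]
fork mid pix [232.75476972 235.95445678] pair [[168.0, 174.0], [125.0, 470.0], [566.0, 244.0], [518.0, 539.0]]
top 12 [ 484.1 -199.1   12. ] len 125.0 yaw 0.241 [[423.0, -214.0, 12.0], [545.0, -184.0, 12.0]]
top 16 [ 497.6 -273.5   16. ] len 124.0 yaw 0.219 [[437.0, -287.0, 16.0], [558.0, -260.0, 16.0]]
scene 16 [ 500.  -270.8   16. ] len 137.0 yaw 0.219 [[433.0, -286.0, 16.0], [567.0, -256.0, 16.0]]
scene 12 [ 486.1 -196.3   12. ] len 133.0 yaw 0.247 [[421.0, -213.0, 12.0], [551.0, -180.0, 12.0]]
```

Call:
step_arm([
  {"claw": 85, "delta_pos": [-30, -19.5, 0], "turn": 0},
  {"claw": 85, "delta_pos": [-30, -19.5, 0], "turn": 0},
  {"claw": 85, "delta_pos": [-30, -19.5, 0], "turn": 0},
  {"claw": 85, "delta_pos": [-30, -19.5, 0], "turn": 0},
  {"claw": 85, "delta_pos": [-30, -19.5, 0], "turn": 0},
  {"claw": 85, "delta_pos": [-30, -19.5, 0], "turn": 0},
  {"claw": 85, "delta_pos": [-30, -19.5, 0], "turn": 0},
  {"claw": 85, "delta_pos": [-30, -19.5, 0], "turn": 0},
])

```text
clock: 0.97
eef_pos: [366.0, 378.4, 239.5]
tcp_rot: [3.141, 0.0, 2.849]
contact_force: [0.4, 0.2, -0.6]
opening: 0.993
grasp_force: 0.0
```

Call:
step_arm([
  {"claw": 85, "delta_pos": [-30, -19.5, 0], "turn": 0},
  {"claw": 85, "delta_pos": [-30, -19.5, 0], "turn": 0},
  {"claw": 85, "delta_pos": [-30, -19.5, 0], "turn": 0},
  {"claw": 85, "delta_pos": [-30, -19.5, 0], "turn": 0},
  {"claw": 85, "delta_pos": [-30, -19.5, 0], "turn": -0.107},
  {"claw": 85, "delta_pos": [-30, -19.5, 0], "turn": -0.107},
  {"claw": 85, "delta_pos": [0, 0, 0], "turn": 0},
  {"claw": 85, "delta_pos": [0, 0, 0], "turn": 0},
])

```text
clock: 1.63
eef_pos: [507.5, 217.0, 239.2]
tcp_rot: [3.142, -0.0, 3.059]
contact_force: [-0.4, 1.1, -0.1]
opening: 0.996
grasp_force: 0.0
```

```bash
python3 - <<'E'
from h import *
s=sense();print(s["clock"],np.round(s["eef_pos"],1),np.round(s["tcp_rot"],3),np.round(s["contact_force"],1))
f=grab_frame("wrist");np.savez("w0.npz",**f)
print(f["vertical_fov"],f["cx"],f["cy"],np.round(f["R"],3).tolist(),np.round(f["t"],1),np.round(-np.array(f["R"]).T@f["t"],1))
cv2.imwrite("pics/w0.png",f["img"][:,:,::-1])
E
```

```text
1.6333 [507.5 217.  239.2] [ 3.142 -0.     3.059] [-0.4  1.1 -0.1]
65.70646984690485 318.0421905445589 234.94034090590742 [[0.082, 0.997, 0.0], [0.946, -0.078, 0.313], [0.312, -0.026, -0.95]] [-257.7 -504.6  226.3] [428.1 223.2 373.1]
```

View pics/w0.png

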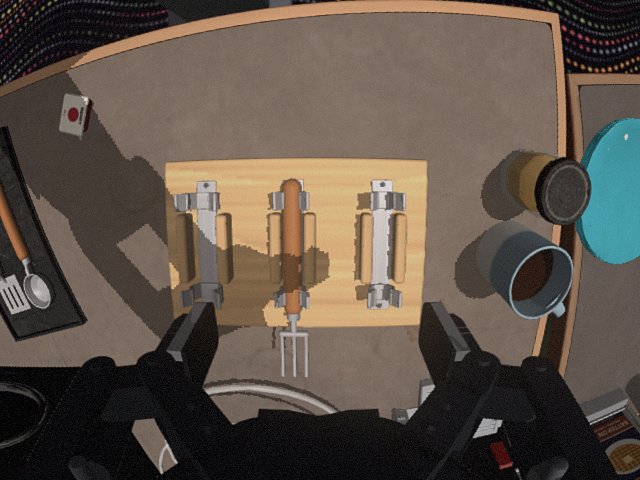

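Wrist view confirms: wide pair at left (jaws 175–222, strip from (206,183) to (209,305)), slim at right (371–402, strip (381,182)–(381,306)). Checking the stand pose against this image.

```bash
cat >> h.py <<'E'
def fray(f,u,v):
    fl=240/np.tan(np.radians(float(f["vertical_fov"]))/2)
    a=np.array([u-f["cx"],v-f["cy"]]);r=np.hypot(*a);th=r/fl
    d=np.array([*(np.sin(th)*a/r),np.cos(th)]);R=np.array(f["R"])
    return -R.T@f["t"],R.T@d
def fproj(f,X):
    fl=240/np.tan(np.radians(float(f["vertical_fov"]))/2)
    p=np.array(f["R"])@X+f["t"];th=np.arctan2(np.hypot(p[0],p[1]),p[2])
    return np.array([f["cx"],f["cy"]])+fl*th*p[:2]/np.hypot(p[0],p[1])
def fonz(f,u,v,z):
    c,d=fray(f,u,v);return c+d*(z-c[2])/d[2]
def board(a,b,zz=0,p=(546.4,187.9,-0.079)):
    s,c=np.sin(np.radians(10)),np.cos(np.radians(10))
    x,y,w=p;X=np.array([a*c-zz*s,b,37+a*s+zz*c])
    return np.array([x+np.cos(w)*X[0]-np.sin(w)*X[1],y+np.sin(w)*X[0]+np.cos(w)*X[1],X[2]])
E
python3 - <<'E'
from h import *
f=dict(np.load("w0.npz"))
for nm,a,b,z in(("wide lo",-64,-85,2),("wide hi",64,-85,2),("slim lo",-64,85,2),("slim hi",64,85,2),("cor",-85,131,0),("cor",-85,-131,0),("cor",85,131,0),("cor",85,-131,0),("fork butt",-65,0,14)):
    print(nm,np.round(fproj(f,board(a,b,z)),1))
E
```

```text
wide lo [203.7 179.9]
wide hi [210.1 306.7]
slim lo [380.7 178. ]
slim hi [377.7 307.7]
cor [426.6 157.5]
cor [161.5 160.8]
cor [419.8 324.5]
cor [172.  322.8]
fork butt [289.7 176.7]
```

Call:
step_arm([
  {"claw": 85, "delta_pos": [-2, -32, 0], "turn": 0},
  {"claw": 85, "delta_pos": [-2, -35, 0], "turn": 0},
  {"claw": 85, "delta_pos": [-2, -35, 0], "turn": 0},
  {"claw": 85, "delta_pos": [-2, -35, 0], "turn": 0},
  {"claw": 85, "delta_pos": [-2, -35, 0], "turn": 0},
  {"claw": 85, "delta_pos": [-2, -35, 0], "turn": 0},
  {"claw": 85, "delta_pos": [-2, -35, 0], "turn": 0},
  {"claw": 85, "delta_pos": [-2, -35, 0], "turn": 0},
])

```text
clock: 2.35
eef_pos: [500.0, -59.1, 239.4]
tcp_rot: [3.141, 0.0, 3.063]
contact_force: [1.2, 0.4, 0.2]
opening: 0.998
grasp_force: 0.0
```

Call:
step_arm([
  {"claw": 85, "delta_pos": [-2, -35, 0], "turn": 0},
  {"claw": 85, "delta_pos": [-2, -35, 0], "turn": 0},
  {"claw": 85, "delta_pos": [-2, -35, 0], "turn": 0},
  {"claw": 85, "delta_pos": [-2, -35, 0], "turn": 0},
  {"claw": 85, "delta_pos": [-2, -35, 0], "turn": 0},
  {"claw": 85, "delta_pos": [-2, -35, 0], "turn": -0.1},
  {"claw": 85, "delta_pos": [0, 0, 30], "turn": -0.1},
  {"claw": 85, "delta_pos": [0, 0, 30], "turn": -0.1},
])

```text
clock: 3.02
eef_pos: [497.5, -270.5, 180.2]
tcp_rot: [-3.139, 0.003, -2.918]
contact_force: [0.0, -0.2, -0.2]
opening: 0.997
grasp_force: 0.0
```

Call:
step_arm([
  {"claw": 85, "delta_pos": [0, 0, 0], "turn": 0},
  {"claw": 85, "delta_pos": [0, 0, 0], "turn": 0},
])

```text
clock: 3.18
eef_pos: [495.3, -267.6, 178.3]
tcp_rot: [3.139, -0.003, -2.923]
contact_force: [1.0, 0.0, 0.4]
opening: 0.993
grasp_force: 0.0
```

```bash
cat >> h.py <<'E'
def whandles(f,sz=600):
    h=cv2.cvtColor(f["img"],cv2.COLOR_RGB2HSV)
    m=cv2.morphologyEx(cv2.inRange(h,(3,110,40),(17,255,255)),cv2.MORPH_CLOSE,np.ones((5,5)))
    out=[]
    for c in cv2.findContours(m,0,1)[0]:
        if cv2.contourArea(c)>sz: out.append(c.reshape(-1,2).astype(float))
    return out
def cpix(f,c,z):
    # cast contour to axis height, fit rectangle in world
    P=np.array([fonz(f,u,v,z)[:2] for u,v in c],np.float32)
    r=cv2.minAreaRect(P);b=cv2.boxPoints(r)
    i=0 if np.linalg.norm(b[1]-b[0])>np.linalg.norm(b[2]-b[1]) else 1
    d=b[i+1]-b[i];d*=np.sign(d[0]);return np.round(r[0],1),np.round(sorted(r[1]),1),round(float(np.arctan2(d[1],d[0])),3)
E
python3 - <<'E'
from h import *
s=sense();print(s["clock"],np.round(s["eef_pos"],1),np.round(s["tcp_rot"],3))
f=grab_frame("wrist");np.savez("w1.npz",**f)
for c in whandles(f):
    print(c.min(0),c.max(0),"z16",cpix(f,c,16),"z12",cpix(f,c,12))
cv2.imwrite("pics/w1.png",f["img"][:,:,::-1])
E
```

```text
3.1833 [ 495.3 -267.6  178.3] [ 3.139e+00 -3.000e-03 -2.923e+00]
[588. 282.] [639. 370.] z16 (array([550.6, 160.8]), array([124.5, 126.6]), 0.069) z12 (array([552.4, 166.8]), array([126.2, 128.3]), 0.069)
[388. 146.] [413. 289.] z16 (array([ 485.7, -198.7]), array([ 18.7, 127. ]), 0.241) z12 (array([ 486.6, -197.5]), array([ 18.9, 128.8]), 0.241)
[296. 141.] [328. 289.] z16 (array([ 499.9, -271.9]), array([ 26.3, 128.7]), 0.213) z12 (array([ 501. , -271.7]), array([ 26.7, 130.4]), 0.213)
[226.   0.] [595. 105.] z16 (array([ 325.6, -207.1]), array([ 16. , 343.4]), -1.56) z12 (array([ 324.3, -206. ]), array([ 16.2, 348.1]), -1.56)
```

View pics/w1.png

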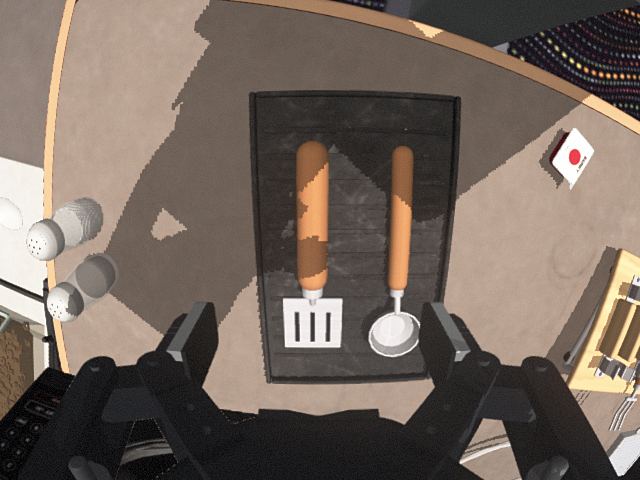

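Wrist view: turner handle (296–328, 141–289), ladle handle (388–413, 146–289). Measured sizes 26.3×129 mm and 18.9×129 mm match the given ones. Descending to the turner.

Call:
step_arm([
  {"claw": 70, "delta_pos": [-1, -2, 20], "turn": 0},
  {"claw": 70, "delta_pos": [-1, -2, 22], "turn": 0.005},
  {"claw": 70, "delta_pos": [-0.6, -1.4, 22], "turn": 0},
  {"claw": 70, "delta_pos": [0, 0, 22], "turn": 0},
  {"claw": 70, "delta_pos": [0, 0, 22], "turn": 0},
  {"claw": 70, "delta_pos": [0, 0, 20], "turn": 0},
  {"claw": 70, "delta_pos": [0, 0, 0], "turn": 0},
  {"claw": 70, "delta_pos": [0, 0, 0], "turn": 0},
])

```text
clock: 3.9
eef_pos: [500.6, -273.6, 52.4]
tcp_rot: [-3.141, 0.0, -2.926]
contact_force: [0.6, -0.6, 0.4]
opening: 0.815
grasp_force: 0.0
```

Call:
step_arm([
  {"claw": 70, "delta_pos": [1.3, 1.6, 18], "turn": 0},
  {"claw": 70, "delta_pos": [0, 0, 12], "turn": 0},
  {"claw": 70, "delta_pos": [0, 0, 6], "turn": 0},
  {"claw": 70, "delta_pos": [0, 0, 0], "turn": 0},
  {"claw": 20, "delta_pos": [0, 0, 0], "turn": 0},
  {"claw": 20, "delta_pos": [0, 0, 0], "turn": 0},
  {"claw": 20, "delta_pos": [0, 0, 0], "turn": 0},
  {"claw": 20, "delta_pos": [0, 0, 0], "turn": 0},
], force=40)

```text
clock: 4.57
eef_pos: [498.6, -273.0, 16.1]
tcp_rot: [-3.141, 0.001, -2.926]
contact_force: [-2.2, 1.8, 9.3]
opening: 0.282
grasp_force: 38.7
```

Call:
step_arm([
  {"claw": 20, "delta_pos": [0, 0, 0], "turn": 0},
  {"claw": 20, "delta_pos": [0, 0, 0], "turn": 0},
  {"claw": 20, "delta_pos": [0, 0, 0], "turn": 0},
])

```text
clock: 4.82
eef_pos: [498.6, -273.0, 16.1]
tcp_rot: [-3.141, 0.001, -2.925]
contact_force: [-0.4, -0.4, 5.7]
opening: 0.286
grasp_force: 39.0
```

Call:
step_arm([
  {"claw": 20, "delta_pos": [0, 0, -12], "turn": 0},
  {"claw": 20, "delta_pos": [0, 0, -24], "turn": 0},
  {"claw": 20, "delta_pos": [0, 0, -30], "turn": 0},
  {"claw": 20, "delta_pos": [0, 0, -30], "turn": 0.05},
  {"claw": 20, "delta_pos": [0, 0, -30], "turn": 0.08},
  {"claw": 20, "delta_pos": [0, 0, -24], "turn": 0.08},
  {"claw": 20, "delta_pos": [0, 0, -12], "turn": 0.083},
  {"claw": 20, "delta_pos": [0, 0, 0], "turn": 0},
])

```text
clock: 5.48
eef_pos: [499.7, -273.6, 181.4]
tcp_rot: [-3.139, 0.005, 3.061]
contact_force: [0.6, 1.2, -1.2]
opening: 0.284
grasp_force: 39.9
```

Call:
step_arm([
  {"claw": 20, "delta_pos": [-0.5, 15, 0], "turn": 0},
  {"claw": 20, "delta_pos": [-0.5, 25, 0], "turn": 0},
  {"claw": 20, "delta_pos": [-0.5, 32, 0], "turn": 0},
  {"claw": 20, "delta_pos": [-0.5, 34, 0], "turn": 0},
  {"claw": 20, "delta_pos": [-0.5, 34, 0], "turn": 0},
  {"claw": 20, "delta_pos": [-0.5, 34, 0], "turn": 0},
  {"claw": 20, "delta_pos": [-0.5, 34, 0], "turn": 0},
  {"claw": 20, "delta_pos": [-0.5, 34, 0], "turn": 0},
])

```text
clock: 6.15
eef_pos: [519.3, -29.4, 176.0]
tcp_rot: [3.141, -0.003, 3.068]
contact_force: [-0.1, -0.3, -1.6]
opening: 0.286
grasp_force: 39.8
```

Call:
step_arm([
  {"claw": 20, "delta_pos": [-0.5, 34, 0], "turn": 0},
  {"claw": 20, "delta_pos": [-0.5, 34, 0], "turn": 0},
  {"claw": 20, "delta_pos": [-0.5, 32, 0], "turn": 0},
  {"claw": 20, "delta_pos": [-0.3, 24, 0], "turn": 0},
  {"claw": 20, "delta_pos": [0, 13, 0], "turn": 0},
  {"claw": 20, "delta_pos": [0, 0, 0], "turn": 0},
  {"claw": 20, "delta_pos": [0, 0, 0], "turn": 0},
])

```text
clock: 6.73
eef_pos: [532.1, 105.0, 176.4]
tcp_rot: [-3.141, -0.002, 3.068]
contact_force: [1.0, -0.4, -0.7]
opening: 0.287
grasp_force: 39.9
```

```bash
python3 - <<'E'
from h import *
s=sense();print(s["clock"],np.round(s["eef_pos"],1),np.round(s["tcp_rot"],3),s["opening"],s["grasp_force"],s["contact_force"])
f=grab_frame("wrist");np.savez("w2.npz",**f)
z=s["eef_pos"][2]
for c in whandles(f):
    print(c.min(0),c.max(0),"tcpz",cpix(f,c,z))
for b in(-85,0): print([np.round(fproj(f,board(a,b,2,(547.5,189,-.08))),1).tolist() for a in(-64,64)])
cv2.imwrite("pics/w2.png",f["img"][:,:,::-1])
E
```

```text
6.7333 [532.1 105.  176.4] [-3.141e+00 -2.000e-03  3.068e+00] 0.2866441694939861 39.85905468463898 [ 0.96328011 -0.41363955 -0.68954994]
[605. 302.] [639. 397.] tcpz (array([588.5, 289.2]), array([25.2, 82.1]), 0.153)
[523. 189.] [558. 282.] tcpz (array([505.8, 204. ]), array([16. , 43.8]), 0.033)
[453. 173.] [517. 305.] tcpz (array([506.3, 181.3]), array([24. , 59.2]), -0.265)
[622. 142.] [639. 198.] tcpz (array([476. , 258.1]), array([13.8, 28.4]), 0.14)
[  0. 140.] [ 53. 253.] tcpz (array([467.2, -27.9]), array([12.9, 57.3]), 0.268)
[261. 124.] [559. 415.] tcpz (array([526.3, 143.7]), array([122.9, 136. ]), -0.085)
[0. 0.] [154.  58.] tcpz (array([395.6,   8.9]), array([ 6.9, 86.5]), -1.561)
[[319.0, 149.6], [318.0, 312.3]]
[[428.1, 152.8], [421.0, 310.9]]
```

View pics/w2.png

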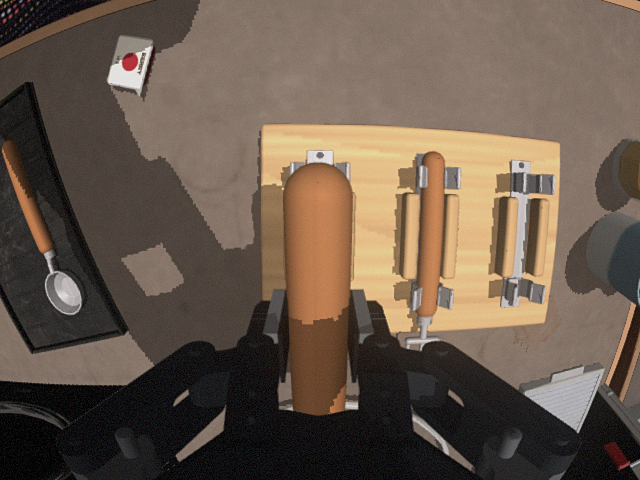

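Strip's lower end at (319,151), predicted (319,150): stand pose confirmed; the handle lies along column 318 with its butt at row 163, aligned. Lowering.

Call:
step_arm([
  {"claw": 20, "delta_pos": [-1, 0, 14], "turn": 0.003},
  {"claw": 20, "delta_pos": [-1, 0, 18], "turn": 0.003},
  {"claw": 20, "delta_pos": [0, 0, 18], "turn": 0},
  {"claw": 20, "delta_pos": [0, 0, 14], "turn": 0},
  {"claw": 20, "delta_pos": [0, 0, 6], "turn": 0},
  {"claw": 20, "delta_pos": [0, 0, 0], "turn": 0},
  {"claw": 20, "delta_pos": [0, 0, 0], "turn": 0},
])

```text
clock: 7.37
eef_pos: [535.0, 103.8, 107.4]
tcp_rot: [-3.141, -0.0, 3.058]
contact_force: [0.4, -0.6, -1.7]
opening: 0.286
grasp_force: 39.9
```

```bash
python3 - <<'E'
from h import *
f=dict(np.load("w2.npz"));print("butt old",fonz(f,318,163,176)-[532.1,105,176])
s=sense();p=s["eef_pos"];print(s["clock"],np.round(p,1),np.round(s["tcp_rot"],3),s["contact_force"])
P=(547.5,189,-.08)
t=board(0,-85,37,P);w=s["tcp_rot"][2];X=np.array([np.cos(w),np.sin(w),0]);Y=np.array([np.sin(w),-np.cos(w),0])
d=t-p;print("target",t,"tool delta",X@d,Y@d,-d[2], "home",board(0,-85,18,P))
E
```

```text
butt old [-62.68084962   4.27818689   0.        ]
7.3667 [535.  103.8 107.4] [-3.141 -0.     3.058] [ 0.36858458 -0.61095891 -1.7304685 ]
target [534.30281742 104.78530548  73.43788686] tool delta 0.7894407929045095 0.9144946731591416 33.95360427566709 home [537.59158062 104.5216417   54.72653955]
```

Call:
step_arm([
  {"claw": 20, "delta_pos": [1, 0.8, 8], "turn": 0},
  {"claw": 20, "delta_pos": [1, 0, 8], "turn": 0},
  {"claw": 20, "delta_pos": [0, 0, 6], "turn": 0},
  {"claw": 20, "delta_pos": [0, 0, 3], "turn": 0},
  {"claw": 20, "delta_pos": [0, 0, 2], "turn": 0},
  {"claw": 20, "delta_pos": [0, 0, 0], "turn": 0},
], force=20)

```text
clock: 7.87
eef_pos: [533.1, 105.5, 80.2]
tcp_rot: [-3.141, -0.0, 3.059]
contact_force: [-2.0, -1.6, 3.8]
opening: 0.288
grasp_force: 40.4
```

Call:
step_arm([
  {"claw": 20, "delta_pos": [0, 0, 1], "turn": 0},
  {"claw": 20, "delta_pos": [0, 0, 1], "turn": 0},
  {"claw": 20, "delta_pos": [0, 0, 1], "turn": 0},
  {"claw": 20, "delta_pos": [0, 0, 0], "turn": 0},
])

```text
clock: 8.2
eef_pos: [533.7, 105.6, 77.9]
tcp_rot: [3.141, 0.001, 3.059]
contact_force: [-1.8, -0.8, 6.4]
opening: 0.287
grasp_force: 40.8
```

Call:
step_arm([
  {"claw": 20, "delta_pos": [0, 0, 1], "turn": 0},
  {"claw": 20, "delta_pos": [0, 0, 1], "turn": 0},
  {"claw": 20, "delta_pos": [0, 0, 1], "turn": 0},
  {"claw": 20, "delta_pos": [0, 0, 0], "turn": 0},
])

```text
clock: 8.53
eef_pos: [533.9, 105.7, 75.0]
tcp_rot: [3.141, 0.002, 3.059]
contact_force: [-1.3, -0.5, 6.7]
opening: 0.286
grasp_force: 41.0
```

```bash
python3 - <<'E'
from h import *
s=sense();print(s["clock"],np.round(s["eef_pos"],1),s["contact_force"],s["wrist_torque"],s["grasp_force"])
f=grab_frame("scene")["img"]
cv2.imwrite("pics/s1.png",cv2.resize(f[150:270,200:360],None,fx=5,fy=5,interpolation=cv2.INTER_CUBIC)[:,:,::-1])
E
```

```text
8.5333 [533.9 105.7  75. ] [-1.32187014 -0.52743995  6.73029657] [-0.09093082 -0.09873649  0.02782403] 41.01749002933502
```

View pics/s1.png

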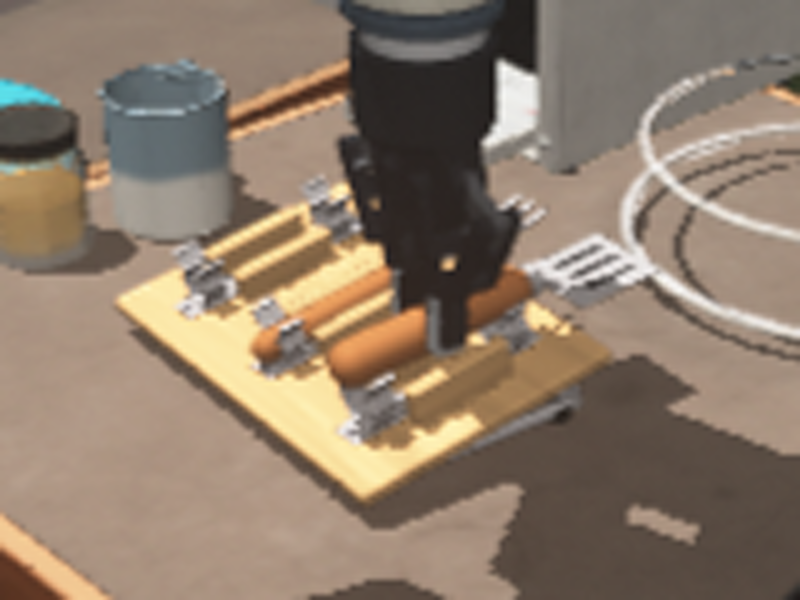

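The turner has pivoted to the slope in the grip, resting on the upper clip (≈(515,325)) and nearly on the lower (≈(375,385)). Lower slightly more and release.

Call:
step_arm([
  {"claw": 20, "delta_pos": [0, 0, 1], "turn": 0},
  {"claw": 20, "delta_pos": [0, 0, 0.5], "turn": 0},
  {"claw": 27, "delta_pos": [0, 0, 0], "turn": 0},
  {"claw": 32, "delta_pos": [0, 0, 0], "turn": 0},
  {"claw": 40, "delta_pos": [0, 0, 0], "turn": 0},
  {"claw": 48, "delta_pos": [0, 0, 0], "turn": 0},
  {"claw": 48, "delta_pos": [0, 0, 0], "turn": 0},
])

```text
clock: 9.17
eef_pos: [533.1, 105.6, 72.7]
tcp_rot: [3.142, 0.0, 3.059]
contact_force: [0.3, -0.2, -0.2]
opening: 0.563
grasp_force: 0.0
```

Call:
step_arm([
  {"claw": 48, "delta_pos": [0, 0, -10], "turn": 0},
  {"claw": 48, "delta_pos": [0, 0, -15], "turn": 0},
  {"claw": 48, "delta_pos": [0, 0, -20], "turn": 0},
  {"claw": 48, "delta_pos": [0, 0, -20], "turn": 0},
  {"claw": 48, "delta_pos": [0, 0, -20], "turn": 0},
  {"claw": 48, "delta_pos": [0, 0, 0], "turn": 0},
  {"claw": 48, "delta_pos": [0, 0, 0], "turn": 0},
])

```text
clock: 9.75
eef_pos: [533.9, 105.7, 159.3]
tcp_rot: [3.141, 0.003, 3.059]
contact_force: [-0.6, 0.5, -0.8]
opening: 0.559
grasp_force: 0.0
```

```bash
python3 - <<'E'
from h import *
s=sense();print(s["clock"],np.round(s["eef_pos"],1),s["contact_force"],s["grasp_force"],s["opening"])
f=grab_frame("wrist")
cv2.imwrite("pics/w3.png",f["img"][:,:,::-1]);np.savez("w3.npz",**f)
P=(547.5,189,-.08)
for a in(-65,0,65): print(a,[np.round(fproj(f,board(a,-85+o,37,P))).tolist() for o in (-13,0,13)])
E
```

```text
9.75 [533.9 105.7 159.3] [-0.60781079  0.51674604 -0.79699601] 0.0 0.5588638521580243
-65 [[296.0, 142.0], [317.0, 142.0], [338.0, 142.0]]
0 [[296.0, 246.0], [317.0, 246.0], [338.0, 246.0]]
65 [[298.0, 341.0], [317.0, 341.0], [337.0, 341.0]]
```

View pics/w3.png

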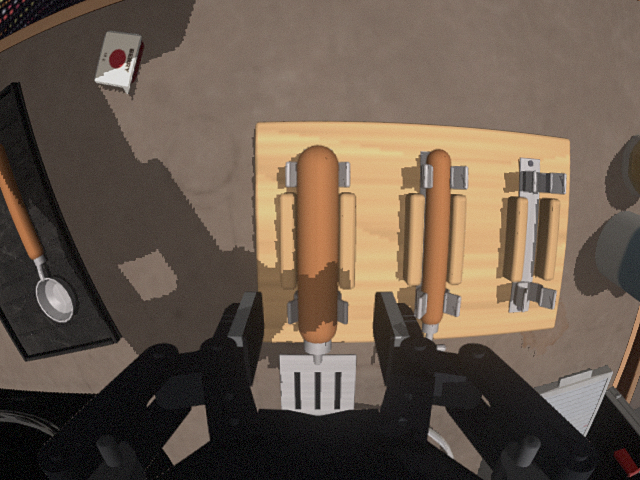

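Turner rests on both mouths (sides at columns 297/339, predicted 296/338; butt row 146 vs 142). Press heel side first with closed fingertips.

Call:
step_arm([
  {"claw": 0, "delta_pos": [10, -0.5, 0], "turn": 0},
  {"claw": 0, "delta_pos": [10.5, 0, 0], "turn": 0},
  {"claw": 0, "delta_pos": [0, 0, 12], "turn": 0},
  {"claw": 0, "delta_pos": [0, 0, 18], "turn": 0},
  {"claw": 0, "delta_pos": [0, 0, 18], "turn": 0},
  {"claw": 0, "delta_pos": [0, 0, 10], "turn": 0},
  {"claw": 0, "delta_pos": [0, 0, 4], "turn": 0},
  {"claw": 0, "delta_pos": [0, 0, 0], "turn": 0},
])

```text
clock: 10.47
eef_pos: [511.3, 106.6, 94.7]
tcp_rot: [-3.141, -0.003, 3.059]
contact_force: [0.9, -0.5, 1.1]
opening: 0.0
grasp_force: 0.0
```

Call:
step_arm([
  {"claw": 0, "delta_pos": [0, 0, 1], "turn": 0},
  {"claw": 0, "delta_pos": [0, 0, 1], "turn": 0},
  {"claw": 0, "delta_pos": [0, 0, 1], "turn": 0},
  {"claw": 0, "delta_pos": [0, 0, 1], "turn": 0},
  {"claw": 0, "delta_pos": [0, 0, 0], "turn": 0},
])

```text
clock: 10.88
eef_pos: [513.0, 106.8, 92.1]
tcp_rot: [3.141, 0.001, 3.059]
contact_force: [1.4, -0.2, 1.8]
opening: -0.001
grasp_force: 0.5
```

Call:
step_arm([
  {"claw": 0, "delta_pos": [0, 0, 1], "turn": 0},
  {"claw": 0, "delta_pos": [0, 0, 1], "turn": 0},
  {"claw": 0, "delta_pos": [0, 0, 1], "turn": 0},
  {"claw": 0, "delta_pos": [0, 0, 0], "turn": 0},
])

```text
clock: 11.22
eef_pos: [513.2, 106.9, 90.2]
tcp_rot: [3.141, 0.001, 3.059]
contact_force: [-4.4, 0.2, 16.1]
opening: 0.0
grasp_force: 8.4
```

Call:
step_arm([
  {"claw": 0, "delta_pos": [0, 0, 1], "turn": 0},
  {"claw": 0, "delta_pos": [0, 0, 1], "turn": 0},
  {"claw": 0, "delta_pos": [0, 0, 0], "turn": 0},
])

```text
clock: 11.47
eef_pos: [513.2, 107.0, 88.4]
tcp_rot: [3.141, 0.001, 3.059]
contact_force: [-5.9, -0.5, 18.4]
opening: -0.003
grasp_force: 9.4
```

Call:
step_arm([
  {"claw": 0, "delta_pos": [0, 0, 1], "turn": 0},
  {"claw": 0, "delta_pos": [0, 0, 1], "turn": 0},
  {"claw": 0, "delta_pos": [0, 0, 0], "turn": 0},
])

```text
clock: 11.72
eef_pos: [513.2, 107.0, 86.3]
tcp_rot: [3.141, 0.001, 3.059]
contact_force: [-2.8, 0.0, 15.4]
opening: 0.0
grasp_force: 8.0
```

Call:
step_arm([
  {"claw": 0, "delta_pos": [0, 0, 1], "turn": 0},
  {"claw": 0, "delta_pos": [0, 0, 1], "turn": 0},
  {"claw": 0, "delta_pos": [0, 0, 1], "turn": 0},
  {"claw": 0, "delta_pos": [0, 0, 0], "turn": 0},
])

```text
clock: 12.05
eef_pos: [512.6, 106.7, 81.9]
tcp_rot: [3.142, 0.0, 3.059]
contact_force: [-0.1, 0.4, -0.1]
opening: 0.001
grasp_force: 0.0
```

Call:
step_arm([
  {"claw": 0, "delta_pos": [0, 0, 1], "turn": 0},
  {"claw": 0, "delta_pos": [0, 0, 1], "turn": 0},
  {"claw": 0, "delta_pos": [0, 0, 1], "turn": 0},
  {"claw": 0, "delta_pos": [0, 0, 0], "turn": 0},
])

```text
clock: 12.38
eef_pos: [513.2, 106.9, 79.5]
tcp_rot: [3.141, 0.001, 3.059]
contact_force: [-2.8, 0.2, 12.0]
opening: 0.004
grasp_force: 6.2
```

Call:
step_arm([
  {"claw": 0, "delta_pos": [0, 0, 1], "turn": 0},
  {"claw": 0, "delta_pos": [0, 0, 1], "turn": 0},
  {"claw": 0, "delta_pos": [0, 0, 0], "turn": 0},
])

```text
clock: 12.63
eef_pos: [514.3, 107.0, 78.4]
tcp_rot: [3.141, 0.003, 3.059]
contact_force: [-2.1, -0.6, 18.6]
opening: -0.001
grasp_force: 9.0
```

Lower clip snapped (force fell to 0 at z≈82, now firm). Now the head side.

Call:
step_arm([
  {"claw": 0, "delta_pos": [0, 0, -12], "turn": 0},
  {"claw": 0, "delta_pos": [0, 0, -15], "turn": 0},
  {"claw": 0, "delta_pos": [-15, 0, 0], "turn": 0},
  {"claw": 0, "delta_pos": [-18, 0, 0], "turn": 0},
  {"claw": 0, "delta_pos": [-10, 0, 0], "turn": 0},
  {"claw": 0, "delta_pos": [0, 0, 3], "turn": 0},
  {"claw": 0, "delta_pos": [0, 0, 3], "turn": 0},
  {"claw": 0, "delta_pos": [0, 0, 0], "turn": 0},
])

```text
clock: 13.3
eef_pos: [553.8, 103.0, 96.4]
tcp_rot: [-3.141, -0.003, 3.059]
contact_force: [-0.8, 0.5, -0.1]
opening: -0.004
grasp_force: 0.0
```

Call:
step_arm([
  {"claw": 0, "delta_pos": [0, 0, 1], "turn": 0},
  {"claw": 0, "delta_pos": [0, 0, 1], "turn": 0},
  {"claw": 0, "delta_pos": [0, 0, 1], "turn": 0},
  {"claw": 0, "delta_pos": [0, 0, 0], "turn": 0},
])

```text
clock: 13.63
eef_pos: [555.0, 103.2, 94.7]
tcp_rot: [-3.141, -0.001, 3.059]
contact_force: [-2.6, 0.5, 1.8]
opening: -0.0
grasp_force: 1.0
```

Call:
step_arm([
  {"claw": 0, "delta_pos": [0, 0, 1], "turn": 0},
  {"claw": 0, "delta_pos": [0, 0, 1], "turn": 0},
  {"claw": 0, "delta_pos": [0, 0, 1], "turn": 0},
  {"claw": 0, "delta_pos": [0, 0, 0], "turn": 0},
])

```text
clock: 13.97
eef_pos: [556.2, 103.3, 92.6]
tcp_rot: [3.141, 0.002, 3.059]
contact_force: [-0.9, -1.3, 6.1]
opening: 0.0
grasp_force: 3.1
```

Call:
step_arm([
  {"claw": 0, "delta_pos": [0, 0, 1], "turn": 0},
  {"claw": 0, "delta_pos": [0, 0, 1], "turn": 0},
  {"claw": 0, "delta_pos": [0, 0, 1], "turn": 0},
  {"claw": 0, "delta_pos": [0, 0, 0], "turn": 0},
])

```text
clock: 14.3
eef_pos: [557.3, 103.3, 90.1]
tcp_rot: [3.141, 0.004, 3.059]
contact_force: [1.1, -0.6, 8.4]
opening: -0.002
grasp_force: 3.6
```

Call:
step_arm([
  {"claw": 0, "delta_pos": [0, 0, 1], "turn": 0},
  {"claw": 0, "delta_pos": [0, 0, 1], "turn": 0},
  {"claw": 0, "delta_pos": [0, 0, 1], "turn": 0},
  {"claw": 0, "delta_pos": [0, 0, 0], "turn": 0},
])

```text
clock: 14.63
eef_pos: [557.7, 103.4, 87.2]
tcp_rot: [3.141, 0.005, 3.059]
contact_force: [2.5, -0.3, 5.5]
opening: 0.003
grasp_force: 2.7
```

Call:
step_arm([
  {"claw": 0, "delta_pos": [0, 0, 1], "turn": 0},
  {"claw": 0, "delta_pos": [0, 0, 1], "turn": 0},
  {"claw": 0, "delta_pos": [0, 0, 1], "turn": 0},
  {"claw": 0, "delta_pos": [0, 0, 0], "turn": 0},
])

```text
clock: 14.97
eef_pos: [555.3, 103.2, 82.7]
tcp_rot: [-3.142, -0.0, 3.059]
contact_force: [0.9, 0.3, -0.2]
opening: 0.002
grasp_force: 0.0
```

Call:
step_arm([
  {"claw": 0, "delta_pos": [0, 0, 1], "turn": 0},
  {"claw": 0, "delta_pos": [0, 0, 1], "turn": 0},
  {"claw": 0, "delta_pos": [0, 0, 1], "turn": 0},
  {"claw": 0, "delta_pos": [0, 0, 0], "turn": 0},
])

```text
clock: 15.3
eef_pos: [555.3, 103.2, 79.9]
tcp_rot: [-3.142, -0.0, 3.059]
contact_force: [-2.7, 0.4, 6.5]
opening: -0.001
grasp_force: 3.4
```

Call:
step_arm([
  {"claw": 0, "delta_pos": [0, 0, 1], "turn": 0},
  {"claw": 0, "delta_pos": [0, 0, 0.5], "turn": 0},
  {"claw": 0, "delta_pos": [0, 0, 0], "turn": 0},
])

```text
clock: 15.55
eef_pos: [555.5, 103.4, 79.6]
tcp_rot: [3.141, 0.0, 3.059]
contact_force: [-5.4, -0.4, 17.0]
opening: -0.002
grasp_force: 9.3
```

Firm at z 79.6 as predicted. Check the heel end by pressing there again (expected ≈72–73).

Call:
step_arm([
  {"claw": 0, "delta_pos": [0, 0, -8], "turn": 0},
  {"claw": 0, "delta_pos": [16, 0, 0], "turn": 0},
  {"claw": 0, "delta_pos": [18, 0, 0], "turn": 0},
  {"claw": 0, "delta_pos": [10, 0, 4], "turn": 0},
  {"claw": 0, "delta_pos": [0, 0, 5], "turn": 0},
  {"claw": 0, "delta_pos": [0, 0, 2], "turn": 0},
  {"claw": 0, "delta_pos": [0, 0, 1], "turn": 0},
  {"claw": 0, "delta_pos": [0, 0, 0], "turn": 0},
])

```text
clock: 16.22
eef_pos: [512.4, 106.8, 73.9]
tcp_rot: [-3.142, 0.0, 3.059]
contact_force: [-0.3, -0.0, 0.2]
opening: 0.001
grasp_force: 0.0
```

Call:
step_arm([
  {"claw": 0, "delta_pos": [0, 0, 1], "turn": 0},
  {"claw": 0, "delta_pos": [0, 0, 1], "turn": 0},
  {"claw": 0, "delta_pos": [0, 0, 0], "turn": 0},
])

```text
clock: 16.47
eef_pos: [512.5, 106.9, 72.5]
tcp_rot: [3.141, 0.001, 3.059]
contact_force: [-0.0, -0.7, 3.9]
opening: 0.003
grasp_force: 1.9
```

Turner home at both ends. Now the ladle.

Call:
step_arm([
  {"claw": 0, "delta_pos": [0, 0, -20], "turn": 0},
  {"claw": 20, "delta_pos": [0, 0, -32], "turn": 0},
  {"claw": 40, "delta_pos": [0, 0, -32], "turn": 0},
  {"claw": 60, "delta_pos": [0, -12, -26], "turn": 0},
  {"claw": 60, "delta_pos": [0, -25, 0], "turn": 0},
  {"claw": 60, "delta_pos": [0, -33, 0], "turn": 0},
  {"claw": 60, "delta_pos": [0, -35, 0], "turn": 0},
  {"claw": 60, "delta_pos": [0, -35, 0], "turn": 0},
])

```text
clock: 17.13
eef_pos: [500.0, -33.9, 182.7]
tcp_rot: [-3.142, 0.001, 3.06]
contact_force: [0.2, 0.2, -0.2]
opening: 0.702
grasp_force: 0.0
```

Call:
step_arm([
  {"claw": 60, "delta_pos": [0, -35, 0], "turn": 0},
  {"claw": 60, "delta_pos": [0, -35, 0], "turn": 0},
  {"claw": 60, "delta_pos": [0, -35, 0], "turn": 0},
  {"claw": 60, "delta_pos": [0, -33, 0], "turn": 0},
  {"claw": 60, "delta_pos": [0, -28, 10], "turn": -0.08},
  {"claw": 60, "delta_pos": [0, 0, 20], "turn": -0.122},
  {"claw": 60, "delta_pos": [0, 0, 20], "turn": -0.122},
  {"claw": 60, "delta_pos": [0, 0, 0], "turn": 0},
])

```text
clock: 17.8
eef_pos: [484.2, -198.0, 129.2]
tcp_rot: [3.139, -0.004, -2.896]
contact_force: [-0.4, 0.5, -0.6]
opening: 0.698
grasp_force: 0.0
```

Call:
step_arm([
  {"claw": 60, "delta_pos": [0, 0, 0], "turn": 0},
])

```text
clock: 17.88
eef_pos: [485.6, -198.0, 131.7]
tcp_rot: [3.14, -0.002, -2.904]
contact_force: [0.0, -0.0, 0.8]
opening: 0.703
grasp_force: 0.0
```

```bash
cat >> h.py <<'E'
def delta(t,p,w):
    X=np.array([np.cos(w),np.sin(w),0]);Y=np.array([np.sin(w),-np.cos(w),0]);d=np.array(t)-p
    return np.round([X@d,Y@d,-d[2]],1)
E
python3 - <<'E'
from h import *
s=sense();p=s["eef_pos"];w=s["tcp_rot"][2];print(s["clock"],np.round(p,1),w%(2*np.pi),s["opening"])
f=grab_frame("wrist")
for c in whandles(f):
    if 10<cpix(f,c,12)[1][0]<25: print(c.min(0),c.max(0),cpix(f,c,12))
print(delta((486,-198,13),p,w))
E
```

```text
17.8833 [ 485.6 -198.   131.7] 3.3787408021486605 0.7032647856709915
[306. 140.] [332. 310.] (array([ 486.2, -197.6]), array([ 18.2, 129.3]), 0.24)
[-3.000e-01 -1.000e-01  1.187e+02]
```

Call:
step_arm([
  {"claw": 60, "delta_pos": [0, 0, 15], "turn": 0},
  {"claw": 60, "delta_pos": [0, 0, 22], "turn": 0},
  {"claw": 60, "delta_pos": [0, 0, 24], "turn": 0},
  {"claw": 60, "delta_pos": [0, 0, 24], "turn": 0},
  {"claw": 60, "delta_pos": [0, 0, 18], "turn": 0},
  {"claw": 60, "delta_pos": [0, 0, 9], "turn": 0},
  {"claw": 60, "delta_pos": [0, 0, 3], "turn": 0},
  {"claw": 60, "delta_pos": [0, 0, 0], "turn": 0},
])

```text
clock: 18.6
eef_pos: [486.9, -198.0, 17.7]
tcp_rot: [-3.141, 0.0, -2.901]
contact_force: [0.1, 0.1, 0.1]
opening: 0.699
grasp_force: 0.0
```

Call:
step_arm([
  {"claw": 60, "delta_pos": [0, 0, 0], "turn": 0},
])

```text
clock: 18.68
eef_pos: [487.3, -198.3, 18.5]
tcp_rot: [-3.141, 0.001, -2.901]
contact_force: [-0.3, 0.3, -0.1]
opening: 0.701
grasp_force: 0.0
```

Call:
step_arm([
  {"claw": 60, "delta_pos": [1, 0, 3], "turn": 0},
  {"claw": 60, "delta_pos": [0, 0, 1.5], "turn": 0},
  {"claw": 12, "delta_pos": [0, 0, 0], "turn": 0},
  {"claw": 12, "delta_pos": [0, 0, 0], "turn": 0},
  {"claw": 12, "delta_pos": [0, 0, 0], "turn": 0},
  {"claw": 12, "delta_pos": [0, 0, 0], "turn": 0},
  {"claw": 12, "delta_pos": [0, 0, 0], "turn": 0},
  {"claw": 12, "delta_pos": [0, 0, 0], "turn": 0},
], force=35)

```text
clock: 19.35
eef_pos: [485.4, -198.5, 13.1]
tcp_rot: [-3.141, 0.0, -2.9]
contact_force: [-1.6, 0.2, 6.6]
opening: 0.195
grasp_force: 34.1
```

Call:
step_arm([
  {"claw": 12, "delta_pos": [0, 0, 0], "turn": 0},
  {"claw": 12, "delta_pos": [0, 0, 0], "turn": 0},
])

```text
clock: 19.52
eef_pos: [485.4, -198.4, 13.1]
tcp_rot: [-3.141, 0.0, -2.9]
contact_force: [-1.7, -0.1, 6.0]
opening: 0.192
grasp_force: 34.1
```

Call:
step_arm([
  {"claw": 12, "delta_pos": [0, 0, -12], "turn": 0},
  {"claw": 12, "delta_pos": [0, 0, -24], "turn": 0},
  {"claw": 12, "delta_pos": [0, 0, -30], "turn": 0},
  {"claw": 12, "delta_pos": [0, 0, -30], "turn": 0.06},
  {"claw": 12, "delta_pos": [0, 0, -30], "turn": 0.09},
  {"claw": 12, "delta_pos": [0, 0, -24], "turn": 0.09},
  {"claw": 12, "delta_pos": [0, 0, -12], "turn": 0.082},
  {"claw": 12, "delta_pos": [0, 0, 0], "turn": 0},
])

```text
clock: 20.18
eef_pos: [487.0, -199.0, 178.4]
tcp_rot: [-3.14, 0.005, 3.057]
contact_force: [0.1, -0.2, -1.7]
opening: 0.196
grasp_force: 34.5
```

Call:
step_arm([
  {"claw": 12, "delta_pos": [-1.8, 18, 0], "turn": 0},
  {"claw": 12, "delta_pos": [-1.8, 28, 0], "turn": 0},
  {"claw": 12, "delta_pos": [-1.8, 35, 0], "turn": 0},
  {"claw": 12, "delta_pos": [-1.8, 35, 0], "turn": 0},
  {"claw": 12, "delta_pos": [-1.8, 35, 0], "turn": 0},
  {"claw": 12, "delta_pos": [-1.8, 35, 0], "turn": 0},
  {"claw": 12, "delta_pos": [-1.8, 35, 0], "turn": 0},
  {"claw": 12, "delta_pos": [-1.8, 35, 0], "turn": 0},
])

```text
clock: 20.85
eef_pos: [519.5, 57.3, 173.9]
tcp_rot: [-3.141, -0.002, 3.064]
contact_force: [1.1, -0.1, -0.3]
opening: 0.195
grasp_force: 34.5
```

Call:
step_arm([
  {"claw": 12, "delta_pos": [-1.8, 35, 0], "turn": 0},
  {"claw": 12, "delta_pos": [-1.8, 35, 0], "turn": 0},
  {"claw": 12, "delta_pos": [-1.8, 35, 0], "turn": 0},
  {"claw": 12, "delta_pos": [-1.8, 35, 0], "turn": 0},
  {"claw": 12, "delta_pos": [-1.8, 32, 0], "turn": 0},
  {"claw": 12, "delta_pos": [-1.8, 25, 0], "turn": 0},
  {"claw": 12, "delta_pos": [-1, 13, 0], "turn": 0},
  {"claw": 12, "delta_pos": [0, 10, 0], "turn": 0},
])

```text
clock: 21.52
eef_pos: [549.4, 275.1, 173.7]
tcp_rot: [-3.141, -0.001, 3.064]
contact_force: [0.1, 0.2, -0.5]
opening: 0.192
grasp_force: 34.5
```

Call:
step_arm([
  {"claw": 12, "delta_pos": [0, 0, 10], "turn": 0},
  {"claw": 12, "delta_pos": [0, 0, 15], "turn": 0},
  {"claw": 12, "delta_pos": [0, 0, 15], "turn": 0},
  {"claw": 12, "delta_pos": [0, 0, 10], "turn": 0},
  {"claw": 12, "delta_pos": [0, 0, 0], "turn": 0},
  {"claw": 12, "delta_pos": [0, 0, 0], "turn": 0},
])

```text
clock: 22.02
eef_pos: [549.4, 272.8, 124.0]
tcp_rot: [-3.141, -0.002, 3.06]
contact_force: [0.5, -0.6, -0.3]
opening: 0.199
grasp_force: 34.5
```

```bash
python3 - <<'E'
from h import *
s=sense();p=s["eef_pos"];w=s["tcp_rot"][2];print(s["clock"],np.round(p,1),w,s["opening"],s["grasp_force"])
f=grab_frame("wrist");np.savez("w4.npz",**f);P=(547.5,189,-.08)
print("pred",[np.round(fproj(f,board(a,85,2,P)),1).tolist() for a in(-64,64)])
print(delta(board(0,85,28,P)+[0,0,1],p,w))
cv2.imwrite("pics/w4.png",f["img"][:,:,::-1])
E
```

```text
22.0167 [549.4 272.8 124. ] 3.060252501503699 0.19855258446981808 34.52876687049866
pred [[320.8, 150.7], [320.8, 345.7]]
[ 0.1  1.3 58.4]
```

View pics/w4.png

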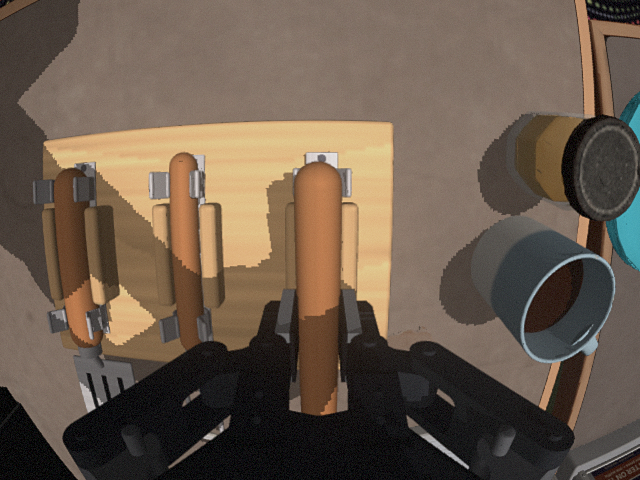

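Ladle handle at column 318, slim strip's end at (322,152) vs predicted (321,151), so shift about 2 mm left (+y). The turner sits in its clips at the left. Lowering.

Call:
step_arm([
  {"claw": 12, "delta_pos": [0, 2, 10], "turn": 0},
  {"claw": 12, "delta_pos": [0, 0, 14], "turn": 0},
  {"claw": 12, "delta_pos": [0, 0, 10], "turn": 0},
  {"claw": 12, "delta_pos": [0, 0, 6], "turn": 0},
  {"claw": 12, "delta_pos": [0, 0, 4], "turn": 0},
  {"claw": 12, "delta_pos": [0, 0, 2], "turn": 0},
  {"claw": 12, "delta_pos": [0, 0, 0], "turn": 0},
  {"claw": 12, "delta_pos": [0, 0, 0], "turn": 0},
])

```text
clock: 22.73
eef_pos: [550.3, 276.1, 79.1]
tcp_rot: [3.141, 0.0, 3.061]
contact_force: [0.4, 0.4, -0.7]
opening: 0.194
grasp_force: 34.5
```

Call:
step_arm([
  {"claw": 12, "delta_pos": [0, 0, 1.5], "turn": 0},
  {"claw": 12, "delta_pos": [0, 0, 1.5], "turn": 0},
  {"claw": 12, "delta_pos": [0, 0, 1], "turn": 0},
  {"claw": 12, "delta_pos": [0, 0, 0], "turn": 0},
])

```text
clock: 23.07
eef_pos: [550.2, 275.8, 74.9]
tcp_rot: [-3.142, 0.0, 3.061]
contact_force: [-0.8, -1.8, 1.9]
opening: 0.194
grasp_force: 34.7
```

Call:
step_arm([
  {"claw": 12, "delta_pos": [0.5, -0.8, 1], "turn": 0},
  {"claw": 12, "delta_pos": [0, 0, 1], "turn": 0},
  {"claw": 12, "delta_pos": [0, 0, 1], "turn": 0},
  {"claw": 12, "delta_pos": [0, 0, 1], "turn": 0},
  {"claw": 12, "delta_pos": [0, 0, 0], "turn": 0},
])

```text
clock: 23.48
eef_pos: [549.5, 275.2, 70.9]
tcp_rot: [3.142, 0.0, 3.061]
contact_force: [-1.1, -2.3, 4.1]
opening: 0.192
grasp_force: 35.0
```

Call:
step_arm([
  {"claw": 12, "delta_pos": [0, 0, 1], "turn": 0},
  {"claw": 12, "delta_pos": [0, 0, 1], "turn": 0},
  {"claw": 12, "delta_pos": [0, 0, 1], "turn": 0},
  {"claw": 12, "delta_pos": [0, 0, 1], "turn": 0},
  {"claw": 12, "delta_pos": [0, 0, 0], "turn": 0},
])

```text
clock: 23.9
eef_pos: [549.5, 275.3, 66.9]
tcp_rot: [3.141, 0.0, 3.061]
contact_force: [-1.8, -0.6, 5.7]
opening: 0.194
grasp_force: 35.4
```

Call:
step_arm([
  {"claw": 12, "delta_pos": [0, 0, 0.7], "turn": 0},
  {"claw": 19, "delta_pos": [0, 0, 0], "turn": 0},
  {"claw": 24, "delta_pos": [0, 0, 0], "turn": 0},
  {"claw": 32, "delta_pos": [0, 0, 0], "turn": 0},
  {"claw": 42, "delta_pos": [0, 0, 0], "turn": 0},
  {"claw": 42, "delta_pos": [0, 0, 0], "turn": 0},
])

```text
clock: 24.4
eef_pos: [549.5, 275.3, 66.0]
tcp_rot: [3.142, -0.0, 3.061]
contact_force: [-0.7, -0.1, -0.3]
opening: 0.487
grasp_force: 0.0
```

Call:
step_arm([
  {"claw": 42, "delta_pos": [0, 0, -10], "turn": 0},
  {"claw": 42, "delta_pos": [0, 0, -15], "turn": 0},
  {"claw": 42, "delta_pos": [0, 0, -20], "turn": 0},
  {"claw": 42, "delta_pos": [0, 0, -20], "turn": 0},
  {"claw": 42, "delta_pos": [0, 0, -20], "turn": 0},
  {"claw": 42, "delta_pos": [0, 0, 0], "turn": 0},
  {"claw": 42, "delta_pos": [0, 0, 0], "turn": 0},
])

```text
clock: 24.98
eef_pos: [550.3, 275.6, 152.8]
tcp_rot: [3.14, 0.003, 3.061]
contact_force: [-0.3, 0.3, 0.1]
opening: 0.492
grasp_force: 0.0
```

```bash
python3 - <<'E'
from h import *
s=sense();p=s["eef_pos"];w=s["tcp_rot"][2];print(s["clock"],np.round(p,1),w,s["contact_force"])
f=grab_frame("wrist");np.savez("w5.npz",**f);P=(547.5,189,-.08)
for a in(-65,-30,0,65): print(a,[np.round(fproj(f,board(a,85+o,28,P))).tolist() for o in (-9,0,9)])
h=cv2.cvtColor(f["img"],cv2.COLOR_RGB2HSV);m=cv2.inRange(h,(3,125,40),(15,255,255))
for r in range(130,350,15):
    u=np.where(m[r,280:360])[0]+280;print(r,(u.min(),u.max(),len(u)) if len(u) else None,end=" ")
for a in(-22,22):print("press",a,delta(board(a+2,85,37,P)+[0,0,8],p,w), "home top",board(a,85,23,P)+[0,0,8])
E
```

```text
24.9833 [550.3 275.6 152.8] 3.060764552856035 [-0.28283895  0.3025358   0.10727018]
-65 [[301.0, 140.0], [316.0, 140.0], [330.0, 140.0]]
-30 [[301.0, 196.0], [316.0, 196.0], [330.0, 196.0]]
0 [[302.0, 243.0], [316.0, 243.0], [330.0, 243.0]]
65 [[303.0, 338.0], [316.0, 338.0], [329.0, 338.0]]
130 None 145 (np.int64(313), np.int64(320), 8) 160 (np.int64(303), np.int64(330), 28) 175 (np.int64(303), np.int64(330), 28) 190 (np.int64(303), np.int64(329), 27) 205 (np.int64(303), np.int64(330), 28) 220 (np.int64(303), np.int64(330), 28) 235 (np.int64(303), np.int64(330), 28) 250 (np.int64(303), np.int64(330), 28) 265 (np.int64(303), np.int64(330), 28) 280 (np.int64(303), np.int64(329), 27) 295 (np.int64(303), np.int64(329), 27) 310 (np.int64(304), np.int64(327), 24) 325 (np.int64(303), np.int64(328), 26) 340 None press -22 [22.  -1.6 74.9] home top [528.71513752 275.7787304   63.83031841]
press 22 [-21.3  -1.6  67.2] home top [571.90809166 272.31590355  71.47083823]
```

Ladle handle rests aligned (columns 303–330, predicted 301–330). Press the heel side.

Call:
step_arm([
  {"claw": 0, "delta_pos": [10, -1.2, 0], "turn": 0},
  {"claw": 0, "delta_pos": [11.5, 0, 0], "turn": 0},
  {"claw": 0, "delta_pos": [0, 0, 15], "turn": 0},
  {"claw": 0, "delta_pos": [0, 0, 20], "turn": 0},
  {"claw": 0, "delta_pos": [0, 0, 18], "turn": 0},
  {"claw": 0, "delta_pos": [0, 0, 10], "turn": 0},
  {"claw": 0, "delta_pos": [0, 0, 5], "turn": 0},
  {"claw": 0, "delta_pos": [0, 0, 0], "turn": 0},
])

```text
clock: 25.7
eef_pos: [526.6, 275.4, 81.7]
tcp_rot: [-3.14, -0.002, 3.061]
contact_force: [-0.1, 0.1, -0.4]
opening: 0.002
grasp_force: 0.0
```

Call:
step_arm([
  {"claw": 0, "delta_pos": [0, 0, 1], "turn": 0},
  {"claw": 0, "delta_pos": [0, 0, 1], "turn": 0},
  {"claw": 0, "delta_pos": [0, 0, 1], "turn": 0},
  {"claw": 0, "delta_pos": [0, 0, 1], "turn": 0},
  {"claw": 0, "delta_pos": [0, 0, 1], "turn": 0},
  {"claw": 0, "delta_pos": [0, 0, 0], "turn": 0},
])

```text
clock: 26.2
eef_pos: [528.4, 276.0, 78.6]
tcp_rot: [3.141, 0.001, 3.061]
contact_force: [-0.8, 0.1, 5.2]
opening: 0.0
grasp_force: 2.3
```

Call:
step_arm([
  {"claw": 0, "delta_pos": [0, 0, 1], "turn": 0},
  {"claw": 0, "delta_pos": [0, 0, 1], "turn": 0},
  {"claw": 0, "delta_pos": [0, 0, 0], "turn": 0},
])

```text
clock: 26.45
eef_pos: [528.6, 276.1, 77.7]
tcp_rot: [3.141, 0.001, 3.061]
contact_force: [-3.6, -2.1, 13.8]
opening: -0.004
grasp_force: 7.4
```

Call:
step_arm([
  {"claw": 0, "delta_pos": [0, 0, 1], "turn": 0},
  {"claw": 0, "delta_pos": [0, 0, 1], "turn": 0},
  {"claw": 0, "delta_pos": [0, 0, 0], "turn": 0},
])

```text
clock: 26.7
eef_pos: [528.7, 276.3, 76.2]
tcp_rot: [3.14, 0.002, 3.061]
contact_force: [-4.5, -1.8, 18.2]
opening: -0.001
grasp_force: 9.6
```

Call:
step_arm([
  {"claw": 0, "delta_pos": [0, 0, 1], "turn": 0},
  {"claw": 0, "delta_pos": [0, 0, 1], "turn": 0},
  {"claw": 0, "delta_pos": [0, 0, 0], "turn": 0},
])

```text
clock: 26.95
eef_pos: [528.7, 276.2, 74.0]
tcp_rot: [3.14, 0.002, 3.061]
contact_force: [-3.6, -1.5, 15.3]
opening: 0.004
grasp_force: 7.8
```

Call:
step_arm([
  {"claw": 0, "delta_pos": [0, 0, 1], "turn": 0},
  {"claw": 0, "delta_pos": [0, 0, 1], "turn": 0},
  {"claw": 0, "delta_pos": [0, 0, 0], "turn": 0},
])

```text
clock: 27.2
eef_pos: [528.2, 275.9, 70.4]
tcp_rot: [3.141, 0.001, 3.061]
contact_force: [0.6, 2.0, 2.7]
opening: -0.002
grasp_force: 1.0
```

Call:
step_arm([
  {"claw": 0, "delta_pos": [0, 0, 1], "turn": 0},
  {"claw": 0, "delta_pos": [0, 0, 1], "turn": 0},
  {"claw": 0, "delta_pos": [0, 0, 0], "turn": 0},
])

```text
clock: 27.45
eef_pos: [528.8, 276.2, 69.4]
tcp_rot: [3.141, 0.002, 3.061]
contact_force: [-1.9, -2.3, 14.3]
opening: -0.001
grasp_force: 7.1
```

Lower snapped. Now head side.

Call:
step_arm([
  {"claw": 0, "delta_pos": [0, 0, -10], "turn": 0},
  {"claw": 0, "delta_pos": [0, 0, -15], "turn": 0},
  {"claw": 0, "delta_pos": [-15, 0, 0], "turn": 0},
  {"claw": 0, "delta_pos": [-18, 0, 0], "turn": 0},
  {"claw": 0, "delta_pos": [-10, 0, 0], "turn": 0},
  {"claw": 0, "delta_pos": [0, 0, 3], "turn": 0},
  {"claw": 0, "delta_pos": [0, 0, 3], "turn": 0},
  {"claw": 0, "delta_pos": [0, 0, 0], "turn": 0},
])

```text
clock: 28.12
eef_pos: [569.3, 271.8, 85.7]
tcp_rot: [-3.14, -0.003, 3.061]
contact_force: [-0.6, -0.1, -0.2]
opening: 0.001
grasp_force: 0.0
```

Call:
step_arm([
  {"claw": 0, "delta_pos": [0, 0, 1], "turn": 0},
  {"claw": 0, "delta_pos": [0, 0, 1], "turn": 0},
  {"claw": 0, "delta_pos": [0, 0, 1], "turn": 0},
  {"claw": 0, "delta_pos": [0, 0, 0], "turn": 0},
])

```text
clock: 28.45
eef_pos: [570.4, 272.4, 84.0]
tcp_rot: [-3.141, -0.0, 3.061]
contact_force: [-0.8, -0.2, 1.6]
opening: -0.001
grasp_force: 0.8
```

Call:
step_arm([
  {"claw": 0, "delta_pos": [0, 0, 1], "turn": 0},
  {"claw": 0, "delta_pos": [0, 0, 1], "turn": 0},
  {"claw": 0, "delta_pos": [0, 0, 1], "turn": 0},
  {"claw": 0, "delta_pos": [0, 0, 0], "turn": 0},
])

```text
clock: 28.78
eef_pos: [571.1, 272.5, 81.9]
tcp_rot: [3.141, 0.001, 3.061]
contact_force: [-1.4, -0.8, 6.9]
opening: 0.001
grasp_force: 3.5
```

Call:
step_arm([
  {"claw": 0, "delta_pos": [0, 0, 1], "turn": 0},
  {"claw": 0, "delta_pos": [0, 0, 1], "turn": 0},
  {"claw": 0, "delta_pos": [0, 0, 1], "turn": 0},
  {"claw": 0, "delta_pos": [0, 0, 0], "turn": 0},
])

```text
clock: 29.12
eef_pos: [572.0, 272.6, 79.5]
tcp_rot: [3.141, 0.002, 3.061]
contact_force: [-0.8, -0.6, 9.3]
opening: -0.003
grasp_force: 4.6
```

Call:
step_arm([
  {"claw": 0, "delta_pos": [0, 0, 1], "turn": 0},
  {"claw": 0, "delta_pos": [0, 0, 1], "turn": 0},
  {"claw": 0, "delta_pos": [0, 0, 1], "turn": 0},
  {"claw": 0, "delta_pos": [0, 0, 0], "turn": 0},
])

```text
clock: 29.45
eef_pos: [572.5, 272.6, 76.3]
tcp_rot: [3.14, 0.003, 3.061]
contact_force: [2.3, -1.1, 5.5]
opening: 0.001
grasp_force: 2.3
```

Call:
step_arm([
  {"claw": 0, "delta_pos": [0, 0, 1], "turn": 0},
  {"claw": 0, "delta_pos": [0, 0, 1], "turn": 0},
  {"claw": 0, "delta_pos": [0, 0, 1], "turn": 0},
  {"claw": 0, "delta_pos": [0, 0, 0], "turn": 0},
])

```text
clock: 29.78
eef_pos: [571.0, 272.4, 72.2]
tcp_rot: [3.141, 0.0, 3.061]
contact_force: [-1.1, -0.1, 4.3]
opening: -0.001
grasp_force: 2.2
```

Call:
step_arm([
  {"claw": 0, "delta_pos": [0, 0, 1], "turn": 0},
  {"claw": 0, "delta_pos": [0, 0, 1], "turn": 0},
  {"claw": 0, "delta_pos": [0, 0, 0], "turn": 0},
])

```text
clock: 30.03
eef_pos: [571.2, 272.8, 71.7]
tcp_rot: [3.141, 0.001, 3.061]
contact_force: [-3.3, -1.0, 16.6]
opening: 0.003
grasp_force: 8.7
```

Firm at 71.7 (predicted 71.5). Check the heel (expected ≈64), then retreat and look.

Call:
step_arm([
  {"claw": 0, "delta_pos": [0, 0, -8], "turn": 0},
  {"claw": 0, "delta_pos": [16, 0, 0], "turn": 0},
  {"claw": 0, "delta_pos": [18, 0, 0], "turn": 0},
  {"claw": 0, "delta_pos": [9, 0, 4], "turn": 0},
  {"claw": 0, "delta_pos": [0, 0, 5], "turn": 0},
  {"claw": 0, "delta_pos": [0, 0, 2], "turn": 0},
  {"claw": 0, "delta_pos": [0, 0, 1], "turn": 0},
  {"claw": 0, "delta_pos": [0, 0, 0], "turn": 0},
])

```text
clock: 30.7
eef_pos: [528.6, 275.7, 65.6]
tcp_rot: [-3.141, -0.0, 3.061]
contact_force: [-0.1, 0.2, 0.8]
opening: -0.002
grasp_force: 0.0
```

Call:
step_arm([
  {"claw": 0, "delta_pos": [0, 0, 1.5], "turn": 0},
  {"claw": 0, "delta_pos": [0, 0, 1.5], "turn": 0},
  {"claw": 0, "delta_pos": [0, 0, 0], "turn": 0},
])

```text
clock: 30.95
eef_pos: [529.0, 276.1, 64.3]
tcp_rot: [3.141, 0.001, 3.06]
contact_force: [-2.4, -1.0, 12.6]
opening: 0.003
grasp_force: 6.7
```

Call:
step_arm([
  {"claw": 0, "delta_pos": [0, 0, -20], "turn": 0},
  {"claw": 0, "delta_pos": [0, 0, -40], "turn": 0},
  {"claw": 0, "delta_pos": [0, -20, -40], "turn": 0},
  {"claw": 0, "delta_pos": [0, -35, -40], "turn": 0},
  {"claw": 0, "delta_pos": [0, -25, -20], "turn": 0},
  {"claw": 0, "delta_pos": [0, 0, 0], "turn": 0},
  {"claw": 0, "delta_pos": [0, 0, 0], "turn": 0},
])

```text
clock: 31.53
eef_pos: [523.3, 204.2, 213.2]
tcp_rot: [3.14, 0.003, 3.059]
contact_force: [1.3, 0.5, -0.4]
opening: -0.002
grasp_force: 0.0
```

```bash
python3 - <<'E'
from h import *
s=sense();print(s["clock"],np.round(s["eef_pos"],1),s["contact_force"])
f=grab_frame("wrist");np.savez("w6.npz",**f);P=(547.5,189,-.08)
for b,z,r in((-85,18,13),(0,14,9),(85,14,9)):
  for a in(-65,0,65): print(b,a,[np.round(fproj(f,board(a,b+o,z,P))).tolist() for o in (-r,r)])
cv2.imwrite("pics/w6.png",f["img"][:,:,::-1])
E
```

```text
31.5333 [523.3 204.2 213.2] [ 1.25693409  0.52258556 -0.39606901]
-85 -65 [[187.0, 165.0], [216.0, 164.0]]
-85 0 [[190.0, 241.0], [218.0, 241.0]]
-85 65 [[195.0, 312.0], [223.0, 313.0]]
0 -65 [[291.0, 162.0], [313.0, 162.0]]
0 0 [[292.0, 240.0], [313.0, 240.0]]
0 65 [[293.0, 312.0], [314.0, 312.0]]
85 -65 [[393.0, 163.0], [413.0, 164.0]]
85 0 [[392.0, 239.0], [412.0, 239.0]]
85 65 [[389.0, 311.0], [408.0, 311.0]]
```

View pics/w6.png

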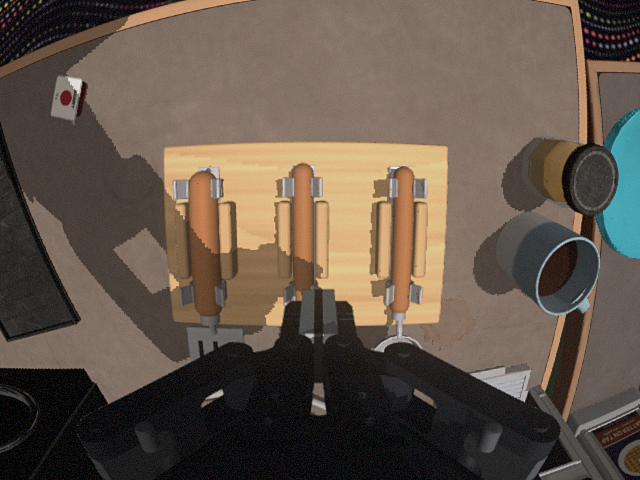

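Both handles sit between their jaws, heads far. The butts are at rows 170 (turner, predicted 165) and 166 (ladle, predicted 163), about 3–4 mm lengthwise and well within 12 mm; the fork is in place. Handing in.

```bash
python3 -c "
from rig import *
print(sign_off())"
```

```text
the job is handed in; nothing more can be done
None
```

I clipped the turner into the wide pair and the ladle into the slim pair, heads at the raised end and pressed home at both clips with no reading above 19 N; I handed the job in at about 32 s, and the verdict was not returned to me.

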